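# Rebuild the washer's rinsed water-inlet filter

## Robot

A 6-joint arm with a two-finger parallel gripper is mounted at the origin on the work surface. World frame = base frame: x ahead of the robot, y to its left, z up, the work surface at z = 0. Lengths are in m, angles in rad, forces in N, time in s.
With the tool pointing down it reaches from about 0.375 to 0.9 m from the base axis. Payload 3.1 kg.
Tool frame: the origin (TCP) lies midway between the tips of the shut fingers; the grasp point (between the pads) lies 19 mm behind it; z points along the fingers, y is the line along which they close (so a half turn about z gives the same grasp; the last joint's range is limited). The gripper opens to 85 mm and grips with 20 to 120 N. Pads are 22 mm wide; open, the fingers measure 114 mm over their backs; the gripper's body (76 mm by 85 mm) begins 54 mm behind the grasp point. The pads swing forward as they close: fully open they stand 13 mm farther back than shut.
Start: joints at [-1.31, 0.527, 1.433, -0, 1.181, -0.178], TCP at [0.266, -0.565, 0.231] pointing down, gripper open.
Joint ranges: [-3.08, 3.08], [-0.75, 2.2], [0.22, 2.44], [-1.43, 4.57], [0, 2.65], [-2.85, 2.85]. Speed limits (rad/s): [2.79, 2.79, 3.14, 3.14, 3.14, 3.14].

## Interface

Orientations are given as a unit quaternion [x, y, z, w].
In Python, from station import manip gives the robot as it stands. The module is installed in compiled form; this text tells all that it offers.
- The arm moves only by the tool apply_moves, never from a script. Its arguments are lists of equal length, an entry for each row: "claw": the gripper's target within -1 to 1 (fully open at 1, half-way at 0, shut at -1); "travel": the shift along the tool's x, y, z scaled (see below), a list of three; "turn": the turn, a rotation vector about the tool's x, y, z scaled (see below), a list of three. In form: {"claw": [claw, ...], "travel": [[dx, dy, dz], ...], "turn": [[rx, ry, rz], ...]}. A call has 1 to 5 rows; each row is the pose to reach, as a shift and turn from the pose commanded when the call began, along the tool's axes at that moment, turning the shorter way round; what a row does not reach only later rows make up. The controller multiplies each number of a shift by 800 mm and each number of a turn by 180 degrees. A row lasts 1/12 s, in which the tool goes at most 41.7 mm and 7.16 degrees, less where a joint would pass 70% of its speed; a pose out of reach is approached as far as the arm can. A call with a number of a shift or a turn outside -1 to 1 is refused whole. A call with a gripper value outside its range is refused whole. The fingers move at their own pace and stop on an object; "newtons" is the grip in N (left out, the last holds). Time passes only in rows, so rows that repeat a pose let the fingers close. It gives the time, the measured TCP pose, the force, the opening and the grip force at its end, in the units of the state.
- manip.sense(): the state, without advancing time (a new reading comes with each control period).
- manip.snapshot(name): name is "scene" or "top" or "wrist"; returns a dict with "pixels" (400x640x3 uint8, red, green, blue), "depth" (400x640 float32, m along the optical axis (not along the pixel's ray), 0 where there is no reading), "intrinsics" (3x3 intrinsics, pixels), "R" (3x3) and "t" (3): a world point X has camera coordinates R X + t. Camera axes: x right, y down, z forward; pixel columns grow to the right and rows downward; lengths in m; the calibration is good to about 2 mm. A picture is of the moment at which its call begins.
- manip.sign_off(): hands the job in; it is judged then, once.
The state is a dict: "t": time; "q": joint angles; "qd": joint speeds; "tau": joint torques, N m; "tcp_pos": TCP position; "tool_rot": TCP orientation; "force": force on the tool from outside, world axes, zero at the start; "ft_torque": the same for the moment, N m; "finger_gap": opening from 0.0 (shut) to 1.0 (fully open); "gripper_force": force on a finger pad.
Only numpy, scipy, OpenCV 4.12 (cv2) and the standard library are available. Lean on these libraries where they do the work, as an engineer would, in place of code of your own. Each camera call takes 0.05 s, during which the arm holds its last target. There are 200 camera calls.

## Task

Put the washer's rinsed water filter back together on its grey spindle: thread on the blue ring first, then the red, then the green, each lying flat on the one before, and last fit the black cap, turned so that its slot drops over the spindle's flat orange key and the cap sits flat on the green ring. The yellow ring is a spare: leave it, the dosing cup, the orange bottle and the clothes peg lying among them where they are.

Things in the scene. Friction and masses are not known exactly. Their poses are not given: they have to be found in the camera images.
- spindle: grey filter spindle, fixed upright on the lid. Round foot 76 mm across, 8 mm thick; on it a round post 25 mm in diameter up to 54 mm above the lid, top edge bevelled; on that an orange flat key, 24 mm long (spindle x) by 8 mm thick (spindle y), up to 76 mm above the lid; two orange marks on the foot lie in line with it. Origin at the centre of the foot's underside, z up.
- blue_pack: a blue plastic ring with grooved sides, lying flat on the washer lid: 56 mm outside diameter, 34 mm hole right through, 16 mm high, about 45 g. Origin at the centre of its underside, z up; its yaw does not matter. Goes on first: home, its underside is 8 mm above the spindle's origin.
- red_pack: a red plastic ring with grooved sides, lying flat on the washer lid: 56 mm outside diameter, 34 mm hole right through, 16 mm high, about 45 g. Origin at the centre of its underside, z up; its yaw does not matter. Goes on second (home: 24 mm).
- green_pack: a green plastic ring with grooved sides, lying flat on the washer lid: 56 mm outside diameter, 34 mm hole right through, 16 mm high, about 45 g. Origin at the centre of its underside, z up; its yaw does not matter. Goes on third (home: 40 mm).
- cap: the black end cap, a flat block: 62 mm long (its x), 44 mm wide (its y), 16 mm high, about 50 g, with a slot right down through its centre, 32 mm long (along its x) and 16 mm wide (along its y). Origin at the centre of its underside, z up. It fits the key with its x along the spindle's x, either way round (home: underside 56 mm above the spindle's origin).
- yellow_pack: a yellow plastic ring with grooved sides, lying flat on the washer lid: 56 mm outside diameter, 34 mm hole right through, 16 mm high, about 45 g. Origin at the centre of its underside, z up; its yaw does not matter. A spare, to be left alone.
- dosing_cup: a turquoise open plastic dosing cup, 60 mm across the rim, 50 mm high, standing on the lid; bystander. Origin at the centre of its underside.
- peg_a: a yellow clothes peg lying among the things, 72 mm long (its x), about 15 mm wide, 11 mm high; bystander. Origin at the centre of its underside. (Two more such pegs lie beyond the things, near the console at the back.)
- bottle: the closed orange bottle, 72 mm in diameter, 190 mm high, standing at the far left of the lid; bystander. Origin at the centre of its underside.

How it is judged:
By the outcome, as a careful person would: the job done as asked, in the order asked, and still so for the second after the job is handed in, with the robot touching nothing.
It also fails if it takes over 106 s, if anything falls off the work surface, if the arm or the gripper's body presses on something with over 40 N, if the wrist force passes 120 N, or if a joint passes its speed limit or range.

## Working session

There is one attempt and no reset: what is moved stays moved. The work goes in short steps, Python scripts to look and compute and a tool call to move; the robot and the scene stay as the last step left them, time stands still between calls to the robot, and variables do not carry over. Pictures are saved under pics/ and viewed, at most 14 in all, crops included, and the job is handed in when it is done.

Besides the shell and the picture viewer there is one more tool, called after "Emit:" as name(argument=value, ...) on one line, values as JSON. apply_moves: Moves the arm, as the interface text tells. Shifts and turns lie within -1 to 1; 1 stands for 800 mm of shift or 180 degrees of turn. Its arguments: {"type":"object","properties":{"claw":{"type":"array","items":{"type":"number"}},"travel":{"type":"array","items":{"type":"array","items":{"type":"number"}}},"turn":{"type":"array","items":{"type":"array","items":{"type":"number"}}},"newtons":{"type":"number"}},"required":["claw","travel","turn"]}

```bash
mkdir -p pics; cat > h.py <<'E'
import numpy as np, cv2
from station import manip
from scipy.spatial.transform import Rotation as Ro
def snap(n,f=None):
    s=manip.snapshot(n)
    if f: cv2.imwrite('pics/'+f,cv2.cvtColor(s['pixels'],cv2.COLOR_RGB2BGR))
    return s
def world(s):
    d=s['depth'];K=np.array(s['intrinsics']);v,u=np.indices(d.shape)
    c=np.stack([(u-K[0,2])/K[0,0]*d,(v-K[1,2])/K[1,1]*d,d],-1)
    return (c-np.array(s['t']))@np.array(s['R'])
E
python3 - <<'E'
from h import *
s=snap('top','top1.png');snap('scene','scene1.png')
np.savez('top1.npz',**s)
st=manip.sense();print({k:np.round(v,3) for k,v in st.items()})
print(s['intrinsics'],s['R'],s['t'])
E
```

```text
{'t': np.float64(0.1), 'q': array([-1.309,  0.528,  1.434, -0.   ,  1.181, -0.179]), 'qd': array([ 0.   , -0.002, -0.003, -0.001,  0.001,  0.   ]), 'tau': array([-1.0000e-03, -4.4331e+01, -1.7859e+01, -0.0000e+00,  4.0000e-03,
        0.0000e+00]), 'tcp_pos': array([ 0.266, -0.565,  0.23 ]), 'tool_rot': array([ 0.976,  0.218, -0.   , -0.001]), 'force': array([-0.503,  0.331,  0.943]), 'ft_torque': array([-0.012, -0.045, -0.023]), 'gripper_force': np.float64(0.0), 'finger_gap': np.float64(1.0)}
[[364.03011945   0.         313.27767787]
 [  0.         364.03011945 199.89956241]
 [  0.           0.           1.        ]] [[-0.00434787 -0.99989442  0.01386553]
 [-0.98608331  0.00198256 -0.16624011]
 [ 0.16619507 -0.01439536 -0.98598782]] [0.06000084 0.6019019  0.79454255]
```

View pics/top1.png

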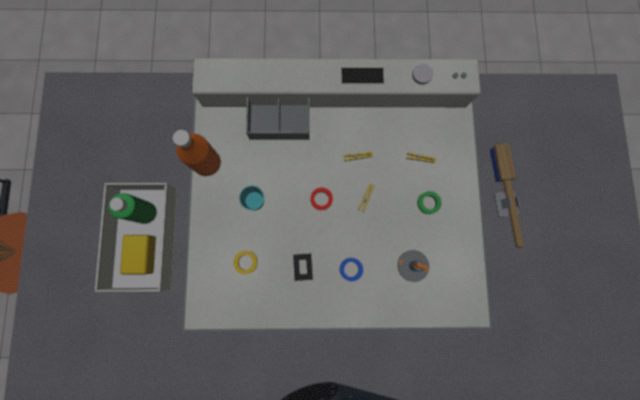

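View pics/scene1.png

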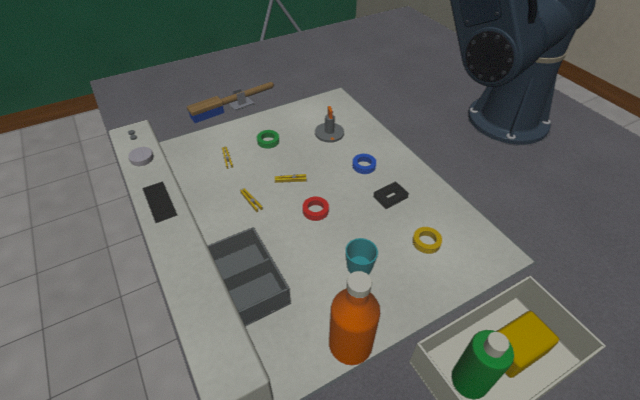

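The top view shows blue at (351,269), red (321,198), green (429,203), cap (303,267), yellow spare (246,262), spindle (413,266) and peg (367,197). The items are well spaced. Next I measure them.

```bash
cat > m.py <<'E'
from h import *
from scipy.optimize import least_squares
def blob(s,px,r=22):
    W=world(s);v,u=np.indices(s['depth'].shape)
    return W,(abs(u-px[0])<r)&(abs(v-px[1])<r)&(s['depth']>0)
if __name__=='__main__':
    s=dict(np.load('top1.npz'));
    hsv=cv2.cvtColor(s['pixels'],cv2.COLOR_RGB2HSV)
    W=world(s);lid=np.median(W[220:240,280:340,2]);print('lid',lid,W[220:240,280:340,2].std())
    for n,px,rg in [('blue',(351,269),(105,125)),('red',(321,198),(0,8)),('green',(429,203),(45,80)),('yellow',(246,262),(20,32)),('cap',(303,267),None),('spindle',(413,266),None)]:
        W,m=blob(s,px)
        if rg: m&=(hsv[...,0]>=rg[0])&(hsv[...,0]<=rg[1])&(hsv[...,1]>90)
        elif n=='cap': m&=(hsv[...,2]<70)
        else: m&=(W[...,2]>lid+.004)
        P=W[m]; z=P[:,2]-lid
        print(n,len(P),'z pct',np.percentile(z,[5,50,95]).round(4))
        T=P[(z>.012)&(z<.02)] if n!='spindle' else P[(z<.012)]
        c,sz,an=cv2.minAreaRect((T[:,:2]*1000).astype(np.float32))
        print('   ',np.round(c,1),np.round(sz,1),round(an,1),'mean',T.mean(0).round(4),'reach',np.hypot(*c).round(0))
        if n=='spindle':
            T=P[z>.058];
            if len(T): print('   key',T.mean(0).round(4),len(T),z.max(),cv2.minAreaRect((T[:,:2]*1000).astype(np.float32)))
            om=m&(hsv[...,0]<20)&(hsv[...,1]>110);print('orange',np.c_[W[om].round(4),hsv[om][:,1]])
E
python3 m.py
```

```text
lid 0.000681143241924814 0.04406926044933697
blue 251 z pct [0.0124 0.0151 0.0176]
    [443.5 -30.1] [52.4 50.8] 89.6 mean [ 0.4433 -0.0302  0.0158] reach 445.0
red 248 z pct [0.0089 0.0151 0.0175]
    [612.8  38.6] [52.5 53.1] 19.5 mean [0.6124 0.0383 0.016 ] reach 614.0
green 236 z pct [0.009  0.0151 0.0177]
    [ 602.3 -224.1] [51.3 49.8] 88.1 mean [ 0.6023 -0.2235  0.0161] reach 643.0
yellow 265 z pct [0.0129 0.0153 0.0175]
    [460.8 219.3] [54.5 50.9] 89.9 mean [0.4606 0.2188 0.0161] reach 510.0
cap 313 z pct [0.0127 0.0153 0.0177]
    [449.9  83.5] [57.7 39.9] 0.4 mean [0.4494 0.0836 0.016 ] reach 458.0
spindle 803 z pct [0.005  0.0074 0.072 ]
    [ 450.  -175.5] [75.1 83. ] 19.1 mean [ 0.4514 -0.177   0.0078] reach 483.0
   key [ 0.4516 -0.178   0.0739] 50 0.07788352334775123 ((451.6210632324219, -179.05406188964844), (23.711027145385742, 7.685380935668945), 71.82124328613281)
orange [[ 4.638e-01 -1.453e-01  1.000e-02  1.150e+02]
 [ 4.638e-01 -1.481e-01  8.500e-03  1.430e+02]
 [ 4.638e-01 -1.502e-01  9.500e-03  1.290e+02]
 [ 4.614e-01 -1.460e-01  6.700e-03  1.480e+02]
 [ 4.61
[... 2207 characters left out ...]
482e-01 -1.899e-01  7.580e-02  1.410e+02]
 [ 4.457e-01 -1.853e-01  5.480e-02  1.300e+02]
 [ 4.459e-01 -1.851e-01  6.250e-02  1.500e+02]
 [ 4.461e-01 -1.835e-01  7.470e-02  1.610e+02]
 [ 4.462e-01 -1.847e-01  7.810e-02  1.800e+02]
 [ 4.461e-01 -1.873e-01  7.670e-02  1.780e+02]
 [ 4.461e-01 -1.897e-01  7.600e-02  1.630e+02]
 [ 4.424e-01 -2.078e-01  4.800e-03  1.440e+02]
 [ 4.425e-01 -2.088e-01  9.000e-03  1.890e+02]
 [ 4.424e-01 -2.120e-01  6.500e-03  1.610e+02]
 [ 4.401e-01 -2.069e-01  7.100e-03  1.170e+02]
 [ 4.401e-01 -2.092e-01  7.300e-03  1.620e+02]
 [ 4.401e-01 -2.118e-01  6.600e-03  1.640e+02]
 [ 4.378e-01 -2.090e-01  7.500e-03  1.320e+02]
 [ 4.378e-01 -2.116e-01  7.000e-03  1.220e+02]]
```

```bash
cat > p.py <<'E'
# usage: p.py x y z(mm) yaw(deg): travel/turn from the measured pose
import sys
from h import *
def tool(yaw): 
    c,s=np.cos(np.radians(yaw)),np.sin(np.radians(yaw)); return Ro.from_matrix([[c,s,0],[s,-c,0],[0,0,-1]])
if __name__=='__main__':
    a=list(map(float,sys.argv[1:])); st=manip.sense(); R=Ro.from_quat(st['tool_rot']); p=np.array(st['tcp_pos'])*1000
    for i in range(0,len(a),4):
        t,y=np.array(a[i:i+3]),a[i+3]
        d=R.inv().apply(t-p); r=(R.inv()*tool(y)).as_rotvec(degrees=True)
        print('travel',(d/800).round(4),'turn',(r/180).round(4),'mm',np.linalg.norm(d).round(1),'deg',np.linalg.norm(r).round(1))
    m=R.as_matrix(); print('now',p.round(1),'yaw',np.degrees(np.arctan2(m[1,0],m[0,0])).round(2),'tz',m[:,2].round(4),'F',np.round(st['force'],1),'gap',round(st['finger_gap'],3),'gf',round(st['gripper_force'],1),'q',np.round(st['q'],2),'t',st['t'])
E
python3 p.py 443.5 -30.1 150 71
```

```text
travel [ 0.4854 -0.5101  0.1017] turn [-0.0006 -0.0003 -0.2544] mm 569.2 deg 45.8
now [ 265.9 -564.9  230.4] yaw 25.2 tz [-5.0e-04  1.9e-03 -1.0e+00] F [-0.5  0.3  0.9] gap 1.0 gf 0.0 q [-1.31  0.53  1.43 -0.    1.18 -0.18] t 0.1
```

Emit:
apply_moves(claw=[1,1,1,1,1], travel=[[0.485,-0.51,0.05],[0.485,-0.51,0.05],[0.485,-0.51,0.05],[0.485,-0.51,0.05],[0.485,-0.51,0.05]], turn=[[0,0,-0.254],[0,0,-0.254],[0,0,-0.254],[0,0,-0.254],[0,0,-0.254]], newtons=30)

```text
t: 0.52
tcp_pos: [0.3316, -0.3662, 0.2161]
tool_rot: [0.86, 0.51, 0.0, -0.0]
force: [0.2, -0.3, 0.5]
finger_gap: 0.997
gripper_force: 0.0
```

```bash
python3 p.py 443.5 -30.1 150 71
```

```text
travel [ 0.4356 -0.0789  0.0829] turn [-0.0002 -0.0002 -0.0539] mm 360.3 deg 9.7
now [ 331.6 -366.2  216.1] yaw 61.31 tz [-3.e-04  9.e-04 -1.e+00] F [ 0.2 -0.3  0.5] gap 0.997 gf 0.0 q [-1.06  0.37  1.77  0.    1.   -0.56] t 0.5167
```

Emit:
apply_moves(claw=[1,1,1,1,1], travel=[[0.435,-0.079,0.07],[0.435,-0.079,0.07],[0.435,-0.079,0.07],[0.435,-0.079,0.07],[0.435,-0.079,0.07]], turn=[[0,0,-0.054],[0,0,-0.054],[0,0,-0.054],[0,0,-0.054],[0,0,-0.054]])

```text
t: 0.93
tcp_pos: [0.3976, -0.1714, 0.1837]
tool_rot: [0.816, 0.578, 0.0, -0.0]
force: [1.0, -0.1, -0.3]
finger_gap: 0.999
gripper_force: 0.0
```

```bash
python3 p.py 443.5 -30.1 150 71
```

```text
travel [ 0.1857 -0.0043  0.0421] turn [-0.     -0.     -0.0017] mm 152.3 deg 0.3
now [ 397.6 -171.4  183.7] yaw 70.69 tz [-1.e-04  2.e-04 -1.e+00] F [ 1.  -0.1 -0.3] gap 0.999 gf 0.0 q [-0.67  0.35  1.95  0.    0.84 -0.33] t 0.9333
```

Emit:
apply_moves(claw=[1,1,1,1,1], travel=[[0.18,-0.004,0.042],[0.18,-0.004,0.042],[0.18,-0.004,0.042],[0.18,-0.004,0.042],[0.18,-0.004,0.042]], turn=[[0,0,0],[0,0,0],[0,0,0],[0,0,0],[0,0,0]])

```text
t: 1.35
tcp_pos: [0.4415, -0.0323, 0.1492]
tool_rot: [0.814, 0.581, -0.001, -0.002]
force: [-0.9, -0.8, -0.4]
finger_gap: 0.993
gripper_force: 0.0
```

```bash
python3 - <<'E'
from h import *
s=snap('wrist','w1.png'); np.savez('w1.npz',**s)
W=world(s); hsv=cv2.cvtColor(s['pixels'],cv2.COLOR_RGB2HSV)
m=(hsv[...,0]>105)&(hsv[...,0]<125)&(hsv[...,1]>110)&(s['depth']>0)
P=W[m];T=P[P[:,2]>.011];print(len(T),np.percentile(P[:,2],[5,50,95]),cv2.minEnclosingCircle((T[:,:2]*1000).astype(np.float32)),cv2.minAreaRect((T[:,:2]*1000).astype(np.float32)))
R=np.array(s['R']);print('cam pos',-R.T@np.array(s['t']),'axis',R[2])
E
python3 p.py 443.5 -30.1 1 71
```

```text
2291 [0.01178563 0.01569139 0.23269631] ((443.7599792480469, -27.87295913696289), 72.71182250976562) ((443.0040283203125, -31.220142364501953), (54.56126022338867, 144.56085205078125), 72.97004699707031)
cam pos [0.46683791 0.04053472 0.29136492] axis [-0.09991611 -0.2815606  -0.9543272 ]
travel [0.0056 0.0009 0.1858] turn [-0.0007  0.      0.0001] mm 148.7 deg 0.1
now [441.6 -34.2 149.7] yaw 71.01 tz [-2.e-03  6.e-04 -1.e+00] F [ 0.2 -0.4 -0.1] gap 1.0 gf 0.0 q [-0.33  0.43  1.96 -0.    0.76  0.  ] t 1.4
```

View pics/w1.png

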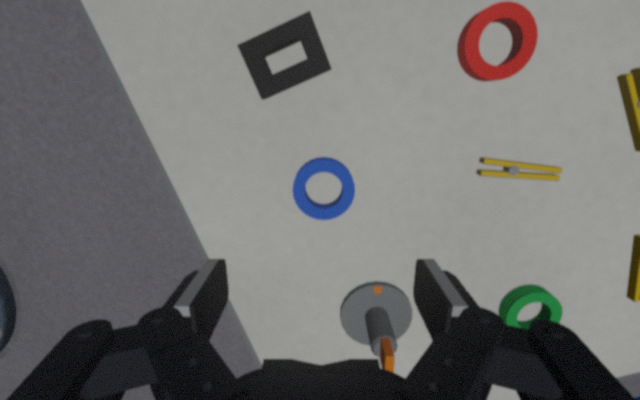

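The wrist view shows blue at (324,188), cap (285,57), red (497,41), green (530,308) and the spindle foot (376,312), with the fingers at the bottom. I measure all of them from here as a cross-check.

```bash
cat > fit.py <<'E'
from h import *
RG={'blue':(105,125),'red':(0,8),'green':(45,80)}
def ring(s,n,zlo=.012,zhi=.02):
    W=world(s); hsv=cv2.cvtColor(s['pixels'],cv2.COLOR_RGB2HSV); a,b=RG[n]
    m=((hsv[...,0]>=a)&(hsv[...,0]<=b)&(hsv[...,1]>110)&(s['depth']>0)).astype(np.uint8)
    k,l,st,c=cv2.connectedComponentsWithStats(m); i=1+np.argmax(st[1:,4]); P=W[l==i]
    T=P[(P[:,2]>zlo)&(P[:,2]<zhi)]; H=(T[:,:2]*1000).astype(np.float32)
    return len(T),np.percentile(P[:,2],[5,50,95]).round(4),cv2.minEnclosingCircle(H),cv2.fitEllipse(cv2.convexHull(H))
def cap(s,zlo=.012,zhi=.022,lo=None,hi=None,vmax=60):
    W=world(s); v=s['pixels'].max(2)
    m=(v<vmax)&(s['depth']>0)&(W[...,2]>zlo)&(W[...,2]<zhi)
    if lo is not None: m&=np.all((W[...,:2]>lo)&(W[...,:2]<hi),-1)
    k,l,st,c=cv2.connectedComponentsWithStats(m.astype(np.uint8)); i=1+np.argmax(st[1:,4]);T=W[l==i]
    return len(T),cv2.minAreaRect((T[:,:2]*1000).astype(np.float32)),T.mean(0).round(4)
E
python3 - <<'E'
from fit import *
s=dict(np.load('w1.npz'))
for n in RG: print(n,ring(s,n))
print(cap(s,lo=[.40,.03],hi=[.5,.14]))
W=world(s);hsv=cv2.cvtColor(s['pixels'],cv2.COLOR_RGB2HSV)
m=(abs(W[...,:2]-[.451,-.178]).max(-1)<.045)&(W[...,2]>.005)&(W[...,2]<.012)
print('foot',m.sum(),cv2.minEnclosingCircle((W[m][:,:2]*1000).astype(np.float32)))
o=m&(hsv[...,0]<20)&(hsv[...,1]>120);print('marks',W[o].mean(0))
k=(abs(W[...,:2]-[.451,-.178]).max(-1)<.045)&(W[...,2]>.074)&(W[...,2]<.079);print('key top',k.sum(),W[k].mean(0),cv2.minAreaRect((W[k][:,:2]*1000).astype(np.float32)))
E
```

```text
blue (1795, array([0.0114, 0.0155, 0.0166]), ((443.8218994140625, -31.641700744628906), 27.706432342529297), ((443.7423095703125, -31.590694427490234), (54.15529251098633, 55.165618896484375), 161.92408752441406))
red (2915, array([0.0062, 0.0153, 0.0167]), ((612.5914916992188, 37.05258560180664), 28.27285385131836), ((612.5550537109375, 37.19935607910156), (54.92626953125, 56.41286087036133), 87.36974334716797))
green (951, array([0.0035, 0.0146, 0.0167]), ((603.1248168945312, -224.6971435546875), 28.17484474182129), ((603.11181640625, -222.47869873046875), (48.73407745361328, 56.097251892089844), 70.43624877929688))
(3487, ((449.734375, 81.46505737304688), (59.750301361083984, 42.93696212768555), 3.7670559883117676), array([0.45  , 0.0822, 0.0155]))
foot 2688 ((451.4394226074219, -180.6597442626953), 38.44331741333008)
marks [ 0.46143109 -0.1498847   0.00799719]
key top 146 [ 0.45270683 -0.17625983  0.07534273] ((452.3028564453125, -177.59817504882812), (17.73548698425293, 8.039312362670898), 71.4167251586914)
```

Emit:
apply_moves(claw=[1,1,1,1,1], travel=[[0.004,0.001,0.05],[0.004,0.001,0.1],[0.004,0.001,0.14],[0.004,0.001,0.15],[0.004,0.001,0.15]], turn=[[0,0,0],[0,0,0],[0,0,0],[0,0,0],[0,0,0]])

```text
t: 1.82
tcp_pos: [0.4425, -0.0343, 0.0286]
tool_rot: [0.816, 0.578, -0.002, -0.002]
force: [0.2, 0.5, 0.1]
finger_gap: 1.001
gripper_force: 0.0
```

```bash
python3 p.py 443.6 -30.8 1 71
```

```text
travel [0.0046 0.0001 0.0346] turn [-0.0016  0.0001 -0.002 ] mm 27.9 deg 0.5
now [442.5 -34.3  28.6] yaw 70.63 tz [-0.0049  0.0015 -1.    ] F [0.2 0.5 0.1] gap 1.001 gf 0.0 q [-0.33  0.69  2.03 -0.    0.43  0.01] t 1.8167
```

Emit:
apply_moves(claw=[1,1,-1,-1,-1], travel=[[0.004,0,0.025],[0.0045,0,0.0345],[0.0045,0,0.0345],[0.0045,0,0.0345],[0.0045,0,0.0345]], turn=[[0,0,0],[0,0,0],[0,0,0],[0,0,0],[0,0,0]], newtons=30)

```text
t: 2.23
tcp_pos: [0.4457, -0.0307, 0.0043]
tool_rot: [0.815, 0.579, 0.001, 0.001]
force: [-0.6, -1.4, 14.1]
finger_gap: 0.638
gripper_force: 28.8
```

Emit:
apply_moves(claw=[-1,-1,-1,-1], travel=[[0,0,0],[0,0,0],[0,0,0],[0,0,0]], turn=[[0,0,0],[0,0,0],[0,0,0],[0,0,0]])

```text
t: 2.57
tcp_pos: [0.4457, -0.0306, 0.0045]
tool_rot: [0.815, 0.579, 0.001, 0.001]
force: [-1.6, -0.7, 7.1]
finger_gap: 0.632
gripper_force: 30.8
```

```bash
python3 - <<'E'
from fit import *
s=snap('wrist','w2.png');
E
python3 p.py 443.6 -30.8 110 71
```

```text
travel [-0.0011 -0.002  -0.1319] turn [ 0.0008  0.0001 -0.0013] mm 105.5 deg 0.3
now [445.7 -30.6   4.5] yaw 70.76 tz [ 0.0024 -0.001  -1.    ] F [-0.3 -1.5  6.9] gap 0.631 gf 30.8 q [-0.32  0.74  2.03 -0.    0.37  0.02] t 2.6167
```

View pics/w2.png

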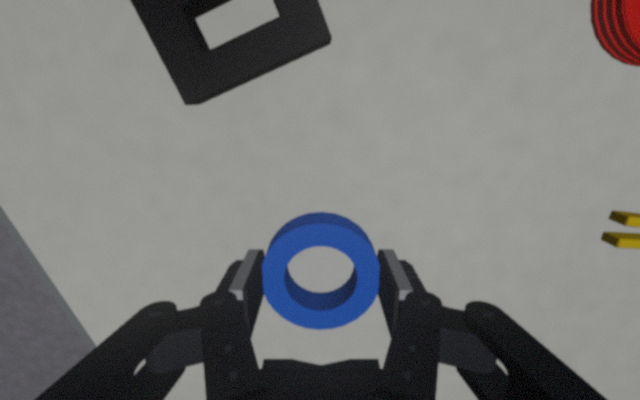

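The picture shows blue held centrally between the pads, at (321,270). I lift it and carry it toward the spindle.

Emit:
apply_moves(claw=[-1,-1,-1,-1,-1], travel=[[0,0,-0.04],[0,0,-0.09],[0,0,-0.132],[-0.04,0.01,-0.132],[-0.08,0.02,-0.132]], turn=[[0,0,0],[0,0,0],[0,0,0],[0,0,0],[0,0,0]])

```text
t: 3.03
tcp_pos: [0.4404, -0.096, 0.1117]
tool_rot: [0.814, 0.581, 0.002, 0.003]
force: [-0.3, -0.6, -0.9]
finger_gap: 0.633
gripper_force: 32.3
```

```bash
cat >> fit.py <<'E'
def held(s,n):
    W=world(s); st=manip.sense(); z=st['tcp_pos'][2]
    return ring(s,n,z-.0,z+.03), np.round(st['tcp_pos'],4)
def foot(s):
    W=world(s);hsv=cv2.cvtColor(s['pixels'],cv2.COLOR_RGB2HSV);near=abs(W[...,:2]-[.451,-.179]).max(-1)<.05
    m=near&(W[...,2]>.005)&(W[...,2]<.012)
    print('foot',m.sum(),cv2.minEnclosingCircle((W[m][:,:2]*1000).astype(np.float32)),'z',np.median(W[m][:,2]))
    k=near&(W[...,2]>.073)&(W[...,2]<.080);print('key',k.sum(),k.any() and cv2.minAreaRect((W[k][:,:2]*1000).astype(np.float32)))
E
python3 - <<'E'
from fit import *
s=snap('wrist','w3.png');print(held(s,'blue'));foot(s)
E
python3 p.py 451.3 -179.6 110 71
```

```text
((8077, array([0.111 , 0.1224, 0.1235]), ((439.72308349609375, -97.66637420654297), 28.479848861694336), ((439.80035400390625, -97.57427978515625), (55.92926025390625, 56.178897857666016), 152.49520874023438)), array([ 0.4416, -0.1023,  0.1111]))
foot 937 ((446.6609802246094, -165.28964233398438), 33.80711364746094) z 0.00748511639540028
key 376 ((451.2420959472656, -180.4285430908203), (25.422548294067383, 8.390174865722656), 71.2761001586914)
travel [-0.0872  0.0433  0.0021] turn [ 0.0031  0.0011 -0.0015] mm 77.9 deg 0.7
now [ 441.6 -102.3  111.1] yaw 70.73 tz [ 0.0081 -0.0066 -0.9999] F [ 0.8 -3.5 -0.6] gap 0.632 gf 32.3 q [-0.47  0.51  1.97 -0.    0.65 -0.13] t 3.0833
```

Emit:
apply_moves(claw=[-1,-1,-1,-1], travel=[[-0.043,0.021,0],[-0.086,0.043,0],[-0.086,0.043,0],[-0.086,0.043,0]], turn=[[0,0,0],[0.001,0,0],[0.002,0.001,-0.001],[0.002,0.001,-0.001]])

```text
t: 3.42
tcp_pos: [0.4497, -0.1747, 0.1093]
tool_rot: [0.816, 0.578, 0.0, -0.002]
force: [-0.5, -0.2, -0.6]
finger_gap: 0.632
gripper_force: 32.3
```

```bash
python3 - <<'E'
from fit import *
p=manip.sense()['tcp_pos']
s=snap('wrist','w4.png');print(p.round(4),held(s,'blue')[0]);foot(s)
E
python3 p.py 451.8 -178.8 80 71 451.8 -178.8 14 71 
```

```text
[ 0.4497 -0.1747  0.1093] (7965, array([0.1082, 0.1199, 0.121 ]), ((448.9486083984375, -176.37049865722656), 28.42142105102539), ((449.07977294921875, -176.30892944335938), (55.67267990112305, 56.178466796875), 158.31333923339844))
foot 3892 ((451.03631591796875, -180.88400268554688), 37.90848922729492) z 0.007542190500640765
key 209 ((449.0697021484375, -187.11082458496094), (11.213210105895996, 7.8841552734375), 71.87734985351562)
travel [-0.006   0.0067  0.0361] turn [-0.0019 -0.0011 -0.0012] mm 29.7 deg 0.5
travel [-0.0063  0.0072  0.1186] turn [-0.0019 -0.0011 -0.0012] mm 95.2 deg 0.5
now [ 448.5 -172.7  108.9] yaw 70.78 tz [-0.0047  0.0051 -1.    ] F [-0.8  1.   0.1] gap 0.633 gf 32.3 q [-0.6   0.54  1.9   0.    0.71 -0.27] t 3.4667
```

View pics/w4.png

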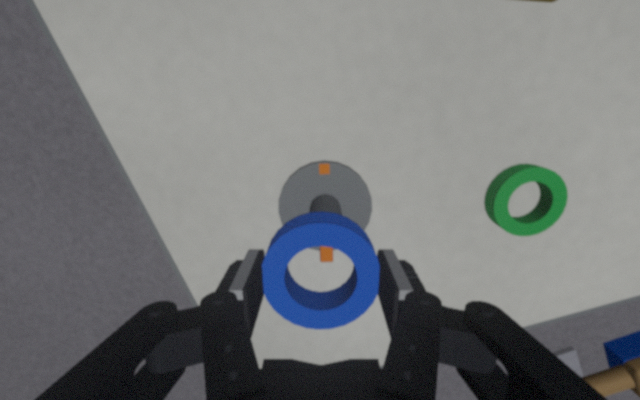

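Blue hovers near the spindle: ring at (321,270), foot at (325,205). I move to the exact centre and let the arm settle.

Emit:
apply_moves(claw=[-1,-1,-1,-1,-1], travel=[[-0.006,0.006,0.02],[-0.006,0.006,0.02],[-0.006,0.006,0.02],[-0.006,0.006,0.02],[-0.006,0.006,0.02]], turn=[[0,0,0],[0,0,0],[0,0,0],[0,0,0],[0,0,0]])

```text
t: 3.88
tcp_pos: [0.4515, -0.1772, 0.0928]
tool_rot: [0.814, 0.581, -0.001, -0.004]
force: [0.1, -0.6, -0.6]
finger_gap: 0.633
gripper_force: 32.2
```

```bash
python3 - <<'E'
from fit import *
p=manip.sense()['tcp_pos']
s=snap('wrist','w5.png');print(p.round(4),held(s,'blue')[0]);foot(s)
E
python3 p.py 451.7 -179.1 45 71 451.7 -179.1 14 71 
```

```text
[ 0.4515 -0.1772  0.0928] (7927, array([0.0916, 0.1034, 0.1046]), ((451.0022277832031, -178.69937133789062), 28.328012466430664), ((450.8982238769531, -178.8184356689453), (55.70375442504883, 56.072608947753906), 3.731567144393921))
foot 4321 ((451.1318054199219, -181.09202575683594), 37.965423583984375) z 0.007526891885854186
key 379 ((450.0162353515625, -183.89324951171875), (17.42447280883789, 7.6685261726379395), 72.14326477050781)
travel [-0.0021  0.0011  0.0597] turn [-0.002  -0.001  -0.0002] mm 47.8 deg 0.4
travel [-0.0022  0.0014  0.0985] turn [-0.002  -0.001  -0.0002] mm 78.8 deg 0.4
now [ 451.6 -177.5   92.8] yaw 70.96 tz [-0.0048  0.005  -1.    ] F [-0.3 -1.  -1.1] gap 0.63 gf 32.2 q [-0.61  0.58  1.9   0.    0.68 -0.28] t 3.9333
```

Emit:
apply_moves(claw=[-1,-1,-1,-1,-1], travel=[[-0.0025,0.001,0],[-0.0025,0.001,0.025],[-0.0025,0.001,0.05],[-0.0025,0.001,0.075],[-0.0025,0.001,0.094]], turn=[[-0.002,-0.001,0],[-0.002,-0.001,0],[-0.002,-0.001,0],[-0.002,-0.001,0],[-0.002,-0.001,0]])

```text
t: 4.35
tcp_pos: [0.4513, -0.1799, 0.0163]
tool_rot: [0.815, 0.58, -0.0, 0.0]
force: [1.3, -0.6, -0.2]
finger_gap: 0.628
gripper_force: 32.3
```

```bash
python3 p.py 451.7 -179.1 13 71 
```

```text
travel [0.0011 0.0001 0.0041] turn [ 0.      0.     -0.0005] mm 3.4 deg 0.1
now [ 451.3 -179.9   16.3] yaw 70.92 tz [ 1.e-04 -1.e-04 -1.e+00] F [ 1.3 -0.6 -0.2] gap 0.628 gf 32.3 q [-0.61  0.73  1.93 -0.    0.48 -0.28] t 4.35
```

Emit:
apply_moves(claw=[-1,-1,0.75,0.75,0.75], travel=[[0.001,0,0.003],[0.001,0,0.003],[0.001,0,0.003],[0.001,0,0.003],[0.001,0,0.003]], turn=[[0,0,0],[0,0,0],[0,0,0],[0,0,0],[0,0,0]])

```text
t: 4.77
tcp_pos: [0.4524, -0.1797, 0.0158]
tool_rot: [0.815, 0.58, 0.0, 0.001]
force: [0.6, 0.3, -0.2]
finger_gap: 0.873
gripper_force: 0.0
```

Emit:
apply_moves(claw=[0.75,1,1,1,1], travel=[[0,0,-0.03],[0,0,-0.07],[0,0,-0.11],[0,0,-0.145],[0,0,-0.145]], turn=[[0,0,0],[0,0,0],[0,0,0],[0,0,0],[0,0,0]])

```text
t: 5.18
tcp_pos: [0.4547, -0.1811, 0.1362]
tool_rot: [0.814, 0.58, 0.002, 0.006]
force: [-0.4, -0.2, 0.3]
finger_gap: 1.0
gripper_force: 0.0
```

```bash
python3 - <<'E'
from fit import *
s=snap('wrist','w6.png');print(ring(s,'blue',.018,.03),s['t']);foot(s)
print('red',ring(s,'red'));print('green',ring(s,'green'))
E
python3 p.py 612.5 37.5 125 71 
```

```text
(1908, array([0.0163, 0.0235, 0.0246]), ((450.7646179199219, -180.72711181640625), 27.889568328857422), ((450.77447509765625, -180.70086669921875), (55.27595901489258, 55.5595817565918), 134.39971923828125)) [-0.49029716 -0.03059581  0.27627279]
foot 2229 ((450.9707946777344, -180.92820739746094), 38.05257034301758) z 0.007560005694625189
key 401 ((451.1491394042969, -180.7488555908203), (24.16026496887207, 7.594954013824463), 70.9510498046875)
travel [0.3225 0.0985 0.0115] turn [ 0.0026  0.0007 -0.0004] mm 269.9 deg 0.5
now [ 453.6 -180.5  134.2] yaw 70.92 tz [ 0.0071 -0.0049 -1.    ] F [ 0.1 -0.   0.1] gap 0.999 gf 0.0 q [-0.61  0.5   1.87  0.    0.76 -0.28] t 5.2333Traceback (most recent call last):
  File "<stdin>", line 3, in <module>
  File "fit.py", line 8, in ring
    return len(T),np.percentile(P[:,2],[5,50,95]).round(4),cv2.minEnclosingCircle(H),cv2.fitEllipse(cv2.convexHull(H))
                                                                                     ~~~~~~~~~~~~~~^^^^^^^^^^^^^^^^^^^
cv2.error: OpenCV(4.12.0) /io/opencv/modules/imgproc/src/shapedescr.cpp:356: error: (-215:Assertion failed) n >= 0 && (depth == CV_32F || depth == CV_32S) in function 'fitEllipseNoDirect'
```

View pics/w6.png

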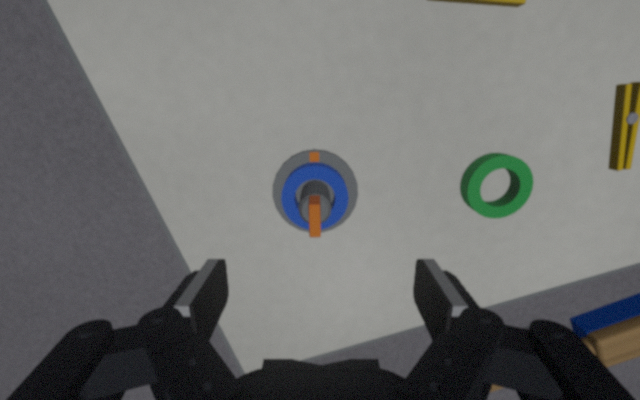

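Blue is flat on the foot: ring centred at (315,197), top at 24 mm. Red is next.

Emit:
apply_moves(claw=[1,1,1,1,1], travel=[[0.322,0.098,0.01],[0.322,0.098,0.01],[0.322,0.098,0.01],[0.322,0.098,0.01],[0.322,0.098,0.01]], turn=[[0.002,0,0],[0.002,0,0],[0.002,0,0],[0.002,0,0],[0.002,0,0]])

```text
t: 5.65
tcp_pos: [0.5741, -0.009, 0.1235]
tool_rot: [0.815, 0.58, -0.002, -0.003]
force: [0.3, -1.3, 0.2]
finger_gap: 0.995
gripper_force: 0.0
```

```bash
python3 - <<'E'
from fit import *
s=snap('wrist');print('red',ring(s,'red'))
E
python3 p.py 613 38.2 80 71 
```

```text
red (1862, array([0.0003, 0.0154, 0.0167]), ((614.7423095703125, 39.737247467041016), 27.194805145263672), ((614.6179809570312, 39.43689727783203), (49.39555358886719, 53.83594512939453), 56.144447326660156))
travel [0.0623 0.0231 0.0551] turn [-0.0006 -0.0016  0.0006] mm 69.0 deg 0.3
now [579.4  -3.2 123.8] yaw 71.1 tz [-2.0e-04  5.3e-03 -1.0e+00] F [4.5 3.1 0.5] gap 1.0 gf 0.0 q [-0.2   0.61  1.64  0.01  0.89  0.12] t 5.7
```

Emit:
apply_moves(claw=[1,1,1,1,1], travel=[[0.04,0.015,0.02],[0.055,0.021,0.05],[0.055,0.021,0.07],[0.055,0.021,0.08],[0.055,0.021,0.08]], turn=[[0,0,0],[0,0,0],[0,0,0],[0,0,0],[0,0,0]])

```text
t: 6.12
tcp_pos: [0.6014, 0.0257, 0.0575]
tool_rot: [0.814, 0.58, -0.004, -0.005]
force: [-1.5, -0.9, 0.2]
finger_gap: 1.002
gripper_force: 0.0
```

```bash
python3 - <<'E'
from fit import *
print(manip.sense()['tcp_pos'])
s=snap('wrist');print('red',ring(s,'red'))
E
python3 p.py 613 38.2 6 71 
```

```text
[0.60140139 0.02568069 0.05752657]
red (3948, array([0.0079, 0.0154, 0.0165]), ((613.3984375, 37.10957717895508), 27.9746036529541), ((613.2913818359375, 37.1796760559082), (54.92921829223633, 55.74931335449219), 0.41218844056129456))
travel [0.0197 0.0079 0.0661] turn [-0.0032  0.0003 -0.0006] mm 55.5 deg 0.6
now [602.4  25.2  58.9] yaw 70.89 tz [-0.0099  0.0025 -0.9999] F [-0.5 -0.2  0.2] gap 0.997 gf 0.0 q [-0.14  0.73  1.61  0.    0.81  0.19] t 6.1667
```

Emit:
apply_moves(claw=[1,1,1,-1,-1], travel=[[0.0205,0.0085,0.02],[0.0205,0.0085,0.055],[0.0205,0.0085,0.065],[0.0205,0.0085,0.066],[0.0205,0.0085,0.066]], turn=[[-0.003,0,0],[-0.003,0,0],[-0.003,0,0],[-0.003,0,0],[-0.003,0,0]])

```text
t: 6.58
tcp_pos: [0.6151, 0.0381, 0.008]
tool_rot: [0.815, 0.58, 0.001, 0.001]
force: [-0.2, 0.0, -0.1]
finger_gap: 0.752
gripper_force: 0.0
```

Emit:
apply_moves(claw=[-1,-1,-1,-1], travel=[[0,0,0],[0,0,0],[0,0,0],[0,0,0]], turn=[[0,0,0],[0,0,0],[0,0,0],[0,0,0]])

```text
t: 6.92
tcp_pos: [0.6165, 0.0383, 0.0091]
tool_rot: [0.815, 0.58, 0.002, 0.002]
force: [-0.4, -1.7, 5.2]
finger_gap: 0.617
gripper_force: 32.1
```

```bash
python3 p.py 613 38.2 120 71 451.6 -179.2 120 71
```

```text
travel [-0.0015 -0.0033 -0.1386] turn [ 0.0018 -0.0001 -0.0006] mm 111.0 deg 0.3
travel [-0.3243 -0.105  -0.1393] turn [ 0.0018 -0.0001 -0.0006] mm 294.6 deg 0.3
now [616.5  38.3   9.1] yaw 70.9 tz [ 0.0054 -0.0016 -1.    ] F [-0.4 -1.7  5.2] gap 0.617 gf 32.1 q [-0.12  0.82  1.59 -0.    0.72  0.22] t 6.9167
```

Emit:
apply_moves(claw=[-1,-1,-1,-1,-1], travel=[[0,0,-0.04],[0,0,-0.09],[-0.03,-0.01,-0.13],[-0.075,-0.025,-0.139],[-0.12,-0.04,-0.139]], turn=[[0,0,0],[0,0,0],[0,0,0],[0,0,0],[0,0,0]])

```text
t: 7.33
tcp_pos: [0.5557, -0.042, 0.1223]
tool_rot: [0.814, 0.581, 0.004, 0.005]
force: [-0.1, -1.0, -0.5]
finger_gap: 0.622
gripper_force: 32.0
```

```bash
python3 - <<'E'
from fit import *
print(manip.sense()['tcp_pos'].round(4))
s=snap('wrist');print('red',held(s,'red')[0])
E
python3 p.py 451.6 -179.2 118 71
```

```text
[ 0.5557 -0.042   0.1223]
red (6947, array([0.1171, 0.1284, 0.1295]), ((554.9948120117188, -43.58479309082031), 28.360567092895508), ((554.9674682617188, -43.374000549316406), (55.53993225097656, 56.17002487182617), 142.089599609375))
travel [-0.1967 -0.0602  0.0035] turn [ 0.0003  0.0012 -0.0007] mm 164.6 deg 0.3
now [548.7 -46.3 120.2] yaw 70.87 tz [-2.0e-04 -3.9e-03 -1.0e+00] F [-4.7 -1.8 -0.6] gap 0.618 gf 32.0 q [-0.29  0.59  1.72 -0.01  0.84  0.05] t 7.3833
```

Emit:
apply_moves(claw=[-1,-1,-1,-1,-1], travel=[[-0.05,-0.015,0],[-0.098,-0.03,0],[-0.145,-0.045,0],[-0.185,-0.057,0],[-0.19,-0.058,0]], turn=[[0,0,0],[0,0,0],[0,0,0],[0,0,0],[0,0,0]])

```text
t: 7.8
tcp_pos: [0.4572, -0.173, 0.1185]
tool_rot: [0.816, 0.578, 0.0, 0.001]
force: [0.3, -0.5, -0.7]
finger_gap: 0.618
gripper_force: 32.0
```

```bash
python3 p.py 451.7 -179.2 95 71
```

```text
travel [-0.0096 -0.0039  0.0294] turn [ 0.0005  0.0002 -0.002 ] mm 25.0 deg 0.4
now [ 457.2 -173.   118.5] yaw 70.63 tz [ 0.0012 -0.0012 -1.    ] F [ 0.3 -0.5 -0.7] gap 0.618 gf 32.0 q [-0.59  0.53  1.88 -0.    0.74 -0.25] t 7.8
```

Emit:
apply_moves(claw=[-1,-1,-1,-1,-1], travel=[[-0.006,-0.004,0.02],[-0.006,-0.004,0.029],[-0.006,-0.004,0.029],[-0.006,-0.004,0.029],[-0.006,-0.004,0.029]], turn=[[0,0,0],[0,0,0],[0,0,0],[0,0,0],[0,0,0]])

```text
t: 8.22
tcp_pos: [0.4561, -0.1727, 0.0954]
tool_rot: [0.814, 0.581, 0.001, 0.001]
force: [0.3, 0.1, -1.3]
finger_gap: 0.62
gripper_force: 32.0
```

```bash
python3 - <<'E'
from fit import *
print(manip.sense()['tcp_pos'].round(4))
s=snap('wrist');print('red',held(s,'red')[0]);foot(s)
E
python3 p.py 451.7 -179.2 36 71
```

```text
[ 0.4561 -0.1727  0.0954]
red (6378, array([0.0912, 0.1016, 0.1027]), ((455.484375, -174.0418243408203), 28.25033187866211), ((455.54364013671875, -174.06336975097656), (55.21633529663086, 56.10966491699219), 161.909912109375))
foot 2170 ((451.0404052734375, -180.862060546875), 37.86899948120117) z 0.007556288997394167
key 537 ((451.1521911621094, -181.0216064453125), (24.80740737915039, 7.972433090209961), 71.18683624267578)
travel [-0.0095 -0.0029  0.0745] turn [ 0.0012  0.     -0.    ] mm 60.1 deg 0.2
now [ 456.2 -172.7   95.6] yaw 71.0 tz [ 0.0036 -0.0013 -1.    ] F [ 0.2 -0.3 -0.4] gap 0.62 gf 32.0 q [-0.59  0.57  1.89  0.    0.67 -0.26] t 8.2667
```

Emit:
apply_moves(claw=[-1,-1,-1,-1,-1], travel=[[-0.0095,-0.003,0],[-0.0095,-0.003,0],[-0.0095,-0.003,0.02],[-0.0095,-0.003,0.045],[-0.0095,-0.003,0.07]], turn=[[0,0,0],[0,0,0],[0,0,0],[0,0,0],[0,0,0]])

```text
t: 8.68
tcp_pos: [0.4516, -0.1804, 0.0395]
tool_rot: [0.815, 0.58, 0.001, 0.003]
force: [0.0, 0.5, -1.0]
finger_gap: 0.623
gripper_force: 32.0
```

```bash
python3 p.py 451.7 -179.2 34.5 71
```

```text
travel [ 0.0014 -0.0004  0.0063] turn [ 0.0019  0.0002 -0.0005] mm 5.2 deg 0.4
now [ 451.6 -180.4   39.5] yaw 70.9 tz [ 0.0053 -0.0026 -1.    ] F [ 0.   0.5 -1. ] gap 0.623 gf 32.0 q [-0.61  0.68  1.93  0.    0.53 -0.28] t 8.6833
```

Emit:
apply_moves(claw=[-1,-1,0.75,0.75,0.75], travel=[[0.001,0,0.005],[0.001,0,0.005],[0.001,0,0.005],[0.001,0,0.005],[0.001,0,0.005]], turn=[[0.002,0,0],[0.002,0,0],[0.002,0,0],[0.002,0,0],[0.002,0,0]])

```text
t: 9.1
tcp_pos: [0.4518, -0.1794, 0.0363]
tool_rot: [0.815, 0.58, -0.001, -0.0]
force: [-0.4, 0.8, -0.4]
finger_gap: 0.874
gripper_force: 0.0
```

Emit:
apply_moves(claw=[0.75,1,1,1,1], travel=[[0,0,-0.03],[0,0,-0.07],[0,0,-0.11],[0,0,-0.12],[0,0,-0.12]], turn=[[0,0,0],[0,0,0],[0,0,0],[0,0,0],[0,0,0]])

```text
t: 9.52
tcp_pos: [0.4532, -0.1802, 0.1345]
tool_rot: [0.815, 0.58, 0.0, 0.002]
force: [-0.1, -0.2, -0.7]
finger_gap: 0.996
gripper_force: 0.0
```

```bash
python3 - <<'E'
from fit import *
print(manip.sense()['tcp_pos'].round(4))
s=snap('wrist');print('red',ring(s,'red',.03,.045));foot(s);print('green',ring(s,'green'))
E
python3 p.py 603.5 -222 80 71
```

```text
[ 0.4532 -0.1802  0.1345]
red (2294, array([0.035 , 0.0395, 0.0407]), ((450.2864074707031, -180.3038787841797), 27.80516815185547), ((450.3624267578125, -180.05966186523438), (54.54734420776367, 55.132041931152344), 85.11016082763672))
foot 1759 ((451.0593566894531, -181.0799102783203), 37.95082092285156) z 0.007553790918048013
key 396 ((451.0522766113281, -180.82150268554688), (23.850650787353516, 7.508864879608154), 71.11231994628906)
green (2021, array([0.0064, 0.0152, 0.0165]), ((602.4137573242188, -225.3022003173828), 27.86724853515625), ((602.3700561523438, -225.2819366455078), (53.82246017456055, 55.43232727050781), 56.246063232421875))
travel [0.0118 0.1961 0.0662] turn [ 0.0003  0.0003 -0.0005] mm 165.8 deg 0.1
now [ 452.1 -179.6  132.9] yaw 70.91 tz [ 4.0e-04 -1.3e-03 -1.0e+00] F [-0.4 -0.2 -0.5] gap 0.997 gf 0.0 q [-0.61  0.5   1.87 -0.    0.77 -0.27] t 9.5667
```

Red is home with its top at 40 mm. Green is next.

Emit:
apply_moves(claw=[1,1,1,1,1], travel=[[0.002,0.05,0],[0.005,0.1,0],[0.008,0.15,0.02],[0.0095,0.196,0.045],[0.0095,0.196,0.075]], turn=[[0,0,0],[0,0,0],[0,0,0],[0,0,0],[0,0,0]])

```text
t: 9.98
tcp_pos: [0.6101, -0.2268, 0.0704]
tool_rot: [0.814, 0.58, 0.002, 0.005]
force: [1.1, -0.6, -0.3]
finger_gap: 0.998
gripper_force: 0.0
```

Emit:
apply_moves(claw=[1,1,1], travel=[[0,0,0.02],[0,0,0.02],[0,0,0.02]], turn=[[0,0,0],[0,0,0],[0,0,0]])

```text
t: 10.23
tcp_pos: [0.5998, -0.222, 0.052]
tool_rot: [0.815, 0.58, -0.002, -0.004]
force: [0.0, 0.3, 0.6]
finger_gap: 1.001
gripper_force: 0.0
```

```bash
python3 - <<'E'
from fit import *
print(manip.sense()['tcp_pos'].round(4))
s=snap('wrist');print('green',ring(s,'green'))
E
python3 p.py 603 -223.8 6 71
```

```text
[ 0.5998 -0.222   0.052 ]
green (3822, array([0.0075, 0.0154, 0.0164]), ((603.2933349609375, -225.91854858398438), 27.87731170654297), ((603.1452026367188, -225.93197631835938), (54.39615249633789, 55.56911087036133), 163.7699737548828))
travel [-0.0005  0.0033  0.0596] turn [-0.0018 -0.0002 -0.0005] mm 47.7 deg 0.3
now [ 600.9 -222.7   53.7] yaw 70.91 tz [-0.0053  0.0024 -1.    ] F [ 0.6 -0.4 -0.3] gap 0.999 gf 0.0 q [-0.53  0.78  1.51 -0.    0.86 -0.19] t 10.2833
```

Emit:
apply_moves(claw=[1,1,1,-1,-1], travel=[[-0.001,0.004,0.02],[-0.001,0.004,0.05],[-0.001,0.004,0.058],[-0.001,0.004,0.06],[-0.001,0.004,0.06]], turn=[[0,0,0],[0,0,0],[0,0,0],[0,0,0],[0,0,0]])

```text
t: 10.7
tcp_pos: [0.6044, -0.2249, 0.0074]
tool_rot: [0.815, 0.58, -0.001, -0.001]
force: [-0.2, 0.1, 0.2]
finger_gap: 0.747
gripper_force: 0.0
```

Emit:
apply_moves(claw=[-1,-1,-1,-1], travel=[[0,0,0],[0,0,0],[0,0,0],[0,0,0]], turn=[[0,0,0],[0,0,0],[0,0,0],[0,0,0]])

```text
t: 11.03
tcp_pos: [0.6051, -0.2253, 0.0087]
tool_rot: [0.815, 0.58, -0.001, -0.0]
force: [-1.4, 0.4, 6.8]
finger_gap: 0.63
gripper_force: 31.5
```

```bash
python3 p.py 603.7 -224.4 125 71 451.7 -179.2 125 71
```

```text
travel [ 0.0004 -0.0022 -0.1454] turn [-0.0004  0.0001 -0.0005] mm 116.4 deg 0.1
travel [-0.0083 -0.2002 -0.1452] turn [-0.0004  0.0001 -0.0005] mm 197.9 deg 0.1
now [ 605.1 -225.3    8.7] yaw 70.91 tz [-0.0013 -0.     -1.    ] F [-1.4  0.4  6.8] gap 0.63 gf 31.5 q [-0.53  0.85  1.51 -0.    0.78 -0.2 ] t 11.0333
```

Emit:
apply_moves(claw=[-1,-1,-1,-1,-1], travel=[[0,0,-0.04],[0,0,-0.09],[-0.001,-0.01,-0.135],[-0.003,-0.05,-0.145],[-0.005,-0.095,-0.145]], turn=[[0,0,0],[0,0,0],[0,0,0],[0,0,0],[0,0,0]])

```text
t: 11.45
tcp_pos: [0.5358, -0.2065, 0.1276]
tool_rot: [0.814, 0.58, 0.002, 0.005]
force: [-0.5, -0.1, -0.9]
finger_gap: 0.63
gripper_force: 31.7
```

Emit:
apply_moves(claw=[-1,-1,-1,-1,-1], travel=[[-0.001,-0.045,0],[-0.002,-0.085,0],[-0.003,-0.105,0.01],[-0.003,-0.105,0.02],[-0.003,-0.105,0.02]], turn=[[0,0,0],[0,0,0],[0,0,0],[0,0,0],[0,0,0]])

```text
t: 11.87
tcp_pos: [0.451, -0.1786, 0.1069]
tool_rot: [0.815, 0.58, -0.001, -0.001]
force: [1.9, 0.2, -1.6]
finger_gap: 0.625
gripper_force: 31.8
```

```bash
python3 - <<'E'
from fit import *
print(manip.sense()['tcp_pos'].round(4))
s=snap('wrist');print('green',held(s,'green')[0]);foot(s)
E
python3 p.py 451.7 -179.2 51 71
```

```text
[ 0.451  -0.1786  0.1069]
green (6659, array([0.1025, 0.1134, 0.1145]), ((450.64642333984375, -179.61404418945312), 28.18105125427246), ((450.5001525878906, -179.73292541503906), (55.29173278808594, 55.76417541503906), 147.5256805419922))
foot 2032 ((451.1907653808594, -180.5984344482422), 37.80494689941406) z 0.007544503472925923
key 243 ((449.3355712890625, -186.59376525878906), (12.131186485290527, 7.826862335205078), 71.12108612060547)
travel [-0.     -0.0011  0.0704] turn [-0.0004  0.0001 -0.0006] mm 56.3 deg 0.1
now [ 452.6 -179.5  107.3] yaw 70.89 tz [-1.4e-03  1.0e-04 -1.0e+00] F [ 0.9 -0.  -1. ] gap 0.627 gf 31.8 q [-0.61  0.55  1.89 -0.    0.71 -0.27] t 11.9167
```

Emit:
apply_moves(claw=[-1,-1,-1,-1,-1], travel=[[0,-0.001,0.01],[0,-0.001,0.025],[0,-0.001,0.045],[0,-0.001,0.063],[0,-0.001,0.07]], turn=[[0,0,0],[0,0,0],[0,0,0],[0,0,0],[0,0,0]])

```text
t: 12.33
tcp_pos: [0.4515, -0.1788, 0.0494]
tool_rot: [0.815, 0.58, -0.001, -0.002]
force: [0.9, 0.3, -0.8]
finger_gap: 0.629
gripper_force: 31.8
```

```bash
python3 p.py 451.5 -179.6 51 71
```

```text
travel [-0.0009  0.0004 -0.0019] turn [-0.0012 -0.0001 -0.0004] mm 1.7 deg 0.2
now [ 451.5 -178.8   49.4] yaw 70.92 tz [-0.0034  0.0014 -1.    ] F [ 0.9  0.3 -0.8] gap 0.629 gf 31.8 q [-0.61  0.66  1.92 -0.    0.57 -0.27] t 12.3333
```

Next I release green and rise. The cap lies toward tool +x.

Emit:
apply_moves(claw=[-1,0.75,0.75,0.75,0.75], travel=[[-0.001,0,0],[-0.001,0,0],[-0.001,0,0],[-0.001,0,0],[-0.001,0,0]], turn=[[0,0,0],[0,0,0],[0,0,0],[0,0,0],[0,0,0]])

```text
t: 12.75
tcp_pos: [0.4508, -0.1795, 0.052]
tool_rot: [0.815, 0.58, -0.001, -0.0]
force: [0.3, -0.9, 0.0]
finger_gap: 0.876
gripper_force: 0.0
```

Emit:
apply_moves(claw=[0.75,1,1,1,1], travel=[[0,0,-0.03],[0,0,-0.07],[0,0,-0.11],[0,0,-0.11],[0,0,-0.11]], turn=[[0,0,0],[0,0,0],[0,0,0],[0,0,0],[0,0,0]])

```text
t: 13.17
tcp_pos: [0.4518, -0.1801, 0.1415]
tool_rot: [0.815, 0.58, 0.0, 0.001]
force: [-0.2, -0.1, 0.4]
finger_gap: 1.0
gripper_force: 0.0
```

```bash
python3 - <<'E'
from fit import *
s=snap('wrist','w7.png');print('green',ring(s,'green',.045,.065));foot(s)
E
python3 p.py 450.5 82.5 100 3 
```

```text
green (2593, array([0.0497, 0.0554, 0.0565]), ((450.1692199707031, -180.19032287597656), 27.561668395996094), ((450.2254333496094, -180.13955688476562), (54.08079147338867, 54.721900939941406), 134.24403381347656))
foot 1553 ((450.99560546875, -180.9463348388672), 37.8250617980957) z 0.007585322832007509
key 374 ((451.0084228515625, -180.6094207763672), (23.82012939453125, 7.651926040649414), 71.1878662109375)
travel [ 0.3093 -0.1073  0.0501] turn [-2.000e-04  4.000e-04  3.773e-01] mm 264.9 deg 67.9
now [ 450.8 -179.4  140.2] yaw 70.91 tz [-1.2e-03 -2.0e-04 -1.0e+00] F [ 0.3 -0.1  0.6] gap 0.997 gf 0.0 q [-0.61  0.49  1.87 -0.    0.79 -0.28] t 13.2167
```

View pics/w7.png

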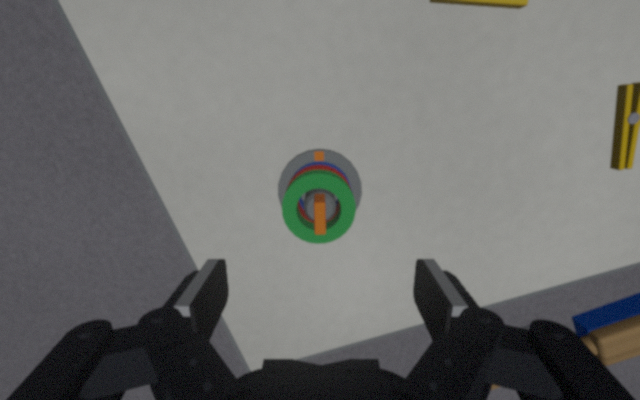

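The stack sits flat and centred, with green's top at 56 mm and the key clear. Now the cap.

Emit:
apply_moves(claw=[1,1,1,1,1], travel=[[0.309,-0.107,0.0],[0.309,-0.107,0.0],[0.309,-0.107,0.0],[0.309,-0.107,0.0],[0.309,-0.107,0.0]], turn=[[0,0,0.377],[0,0,0.377],[0,0,0.377],[0,0,0.377],[0,0,0.377]])

```text
t: 13.63
tcp_pos: [0.4497, 0.0055, 0.1382]
tool_rot: [0.942, 0.335, -0.003, -0.002]
force: [0.7, -0.5, 0.2]
finger_gap: 0.997
gripper_force: 0.0
```

```bash
python3 p.py 450.5 82.5 100 3 
```

```text
travel [ 0.0617 -0.0737  0.0479] turn [-0.0013  0.0017  0.2006] mm 85.9 deg 36.1
now [449.7   5.5 138.2] yaw 39.12 tz [-0.0063  0.0019 -1.    ] F [ 0.7 -0.5  0.2] gap 0.997 gf 0.0 q [-0.24  0.46  1.95  0.    0.74  0.65] t 13.6333
```

Emit:
apply_moves(claw=[1,1,1,1,1], travel=[[0.055,-0.065,0.0],[0.055,-0.065,0.0],[0.055,-0.065,0.02],[0.055,-0.065,0.03],[0.055,-0.065,0.04]], turn=[[0,0,0.18],[0,0,0.18],[0,0,0.18],[0,0,0.18],[0,0,0.18]])

```text
t: 14.05
tcp_pos: [0.4504, 0.0731, 0.1058]
tool_rot: [0.998, 0.06, -0.003, -0.001]
force: [0.1, 0.4, 0.5]
finger_gap: 0.994
gripper_force: 0.0
```

Emit:
apply_moves(claw=[1,1], travel=[[0,0,0],[0,0,0]], turn=[[0,0,0],[0,0,0]])

```text
t: 14.22
tcp_pos: [0.4507, 0.0721, 0.1063]
tool_rot: [0.998, 0.063, -0.003, -0.001]
force: [-0.7, -0.3, 0.3]
finger_gap: 0.998
gripper_force: 0.0
```

```bash
python3 - <<'E'
from fit import *
print(manip.sense()['tcp_pos'].round(4))
s=snap('wrist','w8.png');print(cap(s,lo=[.40,.03],hi=[.5,.14]))
E
python3 p.py 450.5 82.5 50 3 
```

```text
[0.4507 0.0721 0.1063]
(3348, ((450.0968933105469, 82.22145080566406), (61.455230712890625, 42.30467987060547), 3.6992127895355225), array([0.4519, 0.0824, 0.0155]))
travel [ 0.0009 -0.0131  0.0711] turn [-0.0005  0.0016  0.0233] mm 57.9 deg 4.2
now [451.4  71.9 106.9] yaw 7.19 tz [-0.0051  0.0012 -1.    ] F [0.8 0.7 0.4] gap 0.999 gf 0.0 q [-0.09  0.53  1.96  0.    0.67  1.36] t 14.2667
```

View pics/w8.png

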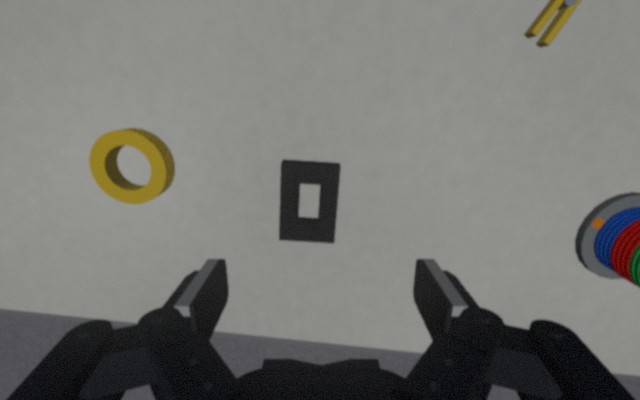

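The cap is at (310,201), nearly aligned with the fingers, and the yellow ring is well clear. I descend and grip.

```bash
python3 p.py 451.7 82.3 50 3.7 451.7 82.3 10 3.7
```

```text
travel [ 0.0024 -0.0127  0.0711] turn [-0.0005  0.0016  0.0194] mm 57.8 deg 3.5
travel [ 0.0026 -0.0126  0.1211] turn [-0.0005  0.0016  0.0194] mm 97.4 deg 3.5
now [451.4  71.9 106.9] yaw 7.19 tz [-0.0051  0.0012 -1.    ] F [0.8 0.7 0.4] gap 0.999 gf 0.0 q [-0.09  0.53  1.96  0.    0.67  1.36] t 14.2667
```

Emit:
apply_moves(claw=[1,1,1,1,1], travel=[[0.0025,-0.0125,0.02],[0.0025,-0.0125,0.05],[0.0025,-0.0125,0.08],[0.0025,-0.0125,0.09],[0.0025,-0.0125,0.09]], turn=[[0,0.001,0.019],[0,0.001,0.019],[0,0.001,0.019],[0,0.001,0.019],[0,0.001,0.019]])

```text
t: 14.68
tcp_pos: [0.4514, 0.082, 0.0342]
tool_rot: [0.999, 0.032, -0.002, -0.001]
force: [0.7, 0.6, 0.1]
finger_gap: 1.001
gripper_force: 0.0
```

```bash
python3 - <<'E'
from fit import *
print(manip.sense()['tcp_pos'].round(4))
s=snap('wrist');print(cap(s,lo=[.40,.03],hi=[.5,.14]))
E
python3 p.py 451.7 82.3 10 3.7
```

```text
[0.4514 0.082  0.0342]
(6432, ((450.14276123046875, 82.2445297241211), (62.08175277709961, 42.965763092041016), 3.9386725425720215), array([0.4524, 0.0823, 0.0155]))
travel [-0.0004 -0.0004  0.0315] turn [-0.0005  0.0005 -0.0002] mm 25.2 deg 0.1
now [452.1  82.   35.2] yaw 3.67 tz [-0.0017  0.0015 -1.    ] F [ 0.7 -0.3 -0.5] gap 1.0 gf 0.0 q [-0.07  0.68  1.99  0.    0.48  1.44] t 14.7333
```

Emit:
apply_moves(claw=[1,1,1,-1,-1], travel=[[0,0,0.02],[0,0,0.0305],[0,0,0.0305],[0,0,0.0305],[0,0,0.0305]], turn=[[0,0,0],[0,0,0],[0,0,0],[0,0,0],[0,0,0]])

```text
t: 15.15
tcp_pos: [0.4529, 0.0822, 0.0119]
tool_rot: [0.999, 0.032, 0.001, -0.001]
force: [0.2, -0.0, 0.5]
finger_gap: 0.748
gripper_force: 0.0
```

Emit:
apply_moves(claw=[-1,-1,-1,-1,-1], travel=[[0,0,0],[0,0,0],[0,0,0],[0,0,0],[0,0,0]], turn=[[0,0,0],[0,0,0],[0,0,0],[0,0,0],[0,0,0]])

```text
t: 15.57
tcp_pos: [0.453, 0.0822, 0.0121]
tool_rot: [0.999, 0.032, 0.001, -0.001]
force: [-0.6, -0.4, 5.8]
finger_gap: 0.498
gripper_force: 29.6
```

```bash
python3 p.py 451.7 82.3 120 3.7
```

```text
travel [-0.0013 -0.0003 -0.1348] turn [-0.0004 -0.0006 -0.0002] mm 107.9 deg 0.1
now [453.   82.2  12.1] yaw 3.66 tz [ 0.0017  0.0012 -1.    ] F [-0.6 -0.4  5.8] gap 0.498 gf 29.6 q [-0.06  0.73  2.    0.    0.42  1.44] t 15.5667
```

Emit:
apply_moves(claw=[-1,-1,-1,-1,-1], travel=[[0,0,-0.04],[0,0,-0.08],[0,0,-0.12],[0,0,-0.15],[0,0,-0.15]], turn=[[0,0,0],[0,0,0],[0,0,-0.03],[0,0,-0.07],[0,0,-0.1]])

```text
t: 15.98
tcp_pos: [0.4553, 0.0821, 0.1357]
tool_rot: [0.982, 0.191, 0.005, 0.001]
force: [0.6, -0.2, -0.9]
finger_gap: 0.495
gripper_force: 30.5
```

```bash
python3 p.py 451.7 -179 135 71.2
```

```text
travel [-0.1264  0.3009  0.0006] turn [ 0.0022 -0.0024 -0.2733] mm 261.1 deg 49.2
now [455.3  82.1 135.7] yaw 22.0 tz [ 9.8e-03  7.0e-04 -1.0e+00] F [ 0.6 -0.2 -0.9] gap 0.495 gf 30.5 q [-0.06  0.47  1.93  0.    0.73  1.12] t 15.9833
```

Emit:
apply_moves(claw=[-1,-1,-1,-1,-1], travel=[[-0.125,0.3,0],[-0.125,0.3,0],[-0.125,0.3,0],[-0.125,0.3,0],[-0.125,0.3,0]], turn=[[0,0,-0.27],[0,0,-0.27],[0,0,-0.27],[0,0,-0.27],[0,0,-0.27]])

```text
t: 16.4
tcp_pos: [0.4498, -0.0959, 0.1314]
tool_rot: [0.897, 0.441, 0.001, -0.0]
force: [0.9, 1.5, -1.3]
finger_gap: 0.491
gripper_force: 30.5
```

Emit:
apply_moves(claw=[-1,-1], travel=[[0,0,0],[0,0,0]], turn=[[0,0,0],[0,0,0]])

```text
t: 16.57
tcp_pos: [0.4504, -0.0965, 0.1313]
tool_rot: [0.9, 0.436, 0.001, -0.0]
force: [0.0, 0.2, -0.5]
finger_gap: 0.491
gripper_force: 30.5
```

```bash
python3 p.py 451.7 -179 110 71.2
```

```text
travel [-0.0799  0.0651  0.0265] turn [ 1.000e-04 -4.000e-04 -1.082e-01] mm 85.2 deg 19.5
now [450.4 -96.5 131.3] yaw 51.72 tz [ 0.0011  0.001  -1.    ] F [ 0.   0.2 -0.5] gap 0.491 gf 30.5 q [-0.46  0.48  1.93  0.    0.73  0.21] t 16.5667
```

Emit:
apply_moves(claw=[-1,-1,-1,-1,-1], travel=[[-0.04,0.033,0],[-0.08,0.065,0.015],[-0.08,0.065,0.02],[-0.08,0.065,0.02],[-0.08,0.065,0.02]], turn=[[0,0,-0.035],[0,0,-0.07],[0,0,-0.108],[0,0,-0.108],[0,0,-0.108]])

```text
t: 16.98
tcp_pos: [0.4509, -0.1753, 0.1146]
tool_rot: [0.813, 0.583, 0.0, -0.002]
force: [0.5, -0.0, -0.3]
finger_gap: 0.493
gripper_force: 30.6
```

Emit:
apply_moves(claw=[-1,-1,-1], travel=[[0,0,0],[0,0,0],[0,0,0]], turn=[[0,0,0],[0,0,0],[0,0,0]])

```text
t: 17.23
tcp_pos: [0.4518, -0.1756, 0.1152]
tool_rot: [0.812, 0.584, 0.0, -0.001]
force: [0.5, -1.2, -1.0]
finger_gap: 0.491
gripper_force: 30.6
```

```bash
python3 - <<'E'
from fit import *
p=manip.sense()['tcp_pos'];print(p.round(4))
s=snap('wrist','w9.png');print(cap(s,p[2]-.0,p[2]+.012,p[:2]-.045,p[:2]+.045,vmax=256));foot(s)
E
python3 p.py 451.7 -179 95 71.2
```

```text
[ 0.4518 -0.1756  0.1152]
(8937, ((450.826416015625, -178.13427734375), (63.1389045715332, 55.248531341552734), 71.42034149169922), array([ 0.4518, -0.1754,  0.1186]))
foot 1540 ((452.0246887207031, -178.80833435058594), 37.320213317871094) z 0.007603847934217093
key 198 ((448.9710693359375, -186.8168182373047), (11.460602760314941, 7.528148651123047), 71.8813247680664)
travel [-0.0038  0.001   0.0252] turn [-0.0001 -0.0004  0.0017] mm 20.4 deg 0.3
now [ 451.9 -175.9  115.2] yaw 71.51 tz [ 3.0e-04  1.4e-03 -1.0e+00] F [ 0.5  0.1 -0.9] gap 0.493 gf 30.6 q [-0.6   0.53  1.89  0.    0.72 -0.28] t 17.2833
```

View pics/w9.png

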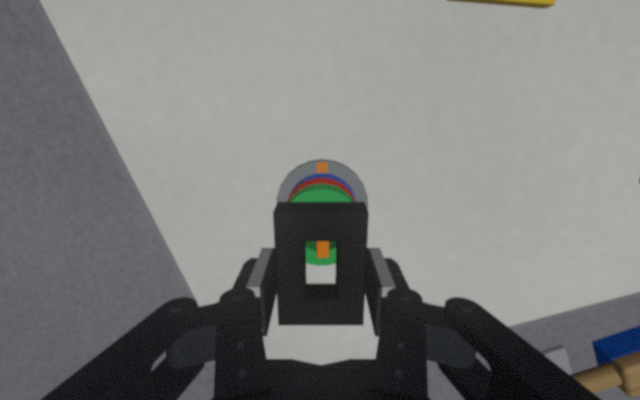

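The cap is held over the stack: slot at (321,262), key at (322,250), laterally aligned. I make a fine shift, then check again.

Emit:
apply_moves(claw=[-1,-1,-1,-1,-1], travel=[[-0.003,0.0012,0.015],[-0.003,0.0012,0.027],[-0.003,0.0012,0.027],[-0.003,0.0012,0.027],[-0.003,0.0012,0.027]], turn=[[0,0,0.0015],[0,0,0.0015],[0,0,0.0015],[0,0,0.0015],[0,0,0.0015]])

```text
t: 17.7
tcp_pos: [0.452, -0.1794, 0.0932]
tool_rot: [0.813, 0.582, 0.0, -0.001]
force: [-1.0, 0.1, -1.4]
finger_gap: 0.494
gripper_force: 30.6
```

```bash
python3 - <<'E'
from fit import *
p=manip.sense()['tcp_pos'];print(p.round(4))
s=snap('wrist','w10.png');print(cap(s,p[2]-.0,p[2]+.012,p[:2]-.045,p[:2]+.045,vmax=256));foot(s)
im=cv2.imread('pics/w10.png')[150:350,220:420];cv2.imwrite('pics/w10c.png',cv2.resize(im,None,fx=3,fy=3))
E
python3 p.py 451.95 -178.3 69 71.2
```

```text
[ 0.452  -0.1794  0.0932]
(8922, ((450.9530944824219, -181.78265380859375), (63.58824920654297, 55.45028305053711), 70.9544448852539), array([ 0.4519, -0.1792,  0.0966]))
foot 1823 ((451.384033203125, -180.1449432373047), 37.642757415771484) z 0.007564062341008688
key 424 ((457.3745422363281, -173.6685028076172), (49.819786071777344, 24.544591903686523), 86.46949005126953)
travel [ 0.0014 -0.0007  0.0305] turn [-0.     -0.0004 -0.0001] mm 24.5 deg 0.1
now [ 452.1 -179.5   93.4] yaw 71.19 tz [ 3.0e-04  1.2e-03 -1.0e+00] F [ 0.3 -0.2 -0.3] gap 0.495 gf 30.6 q [-0.61  0.57  1.9   0.    0.67 -0.28] t 17.75
```

View pics/w10c.png

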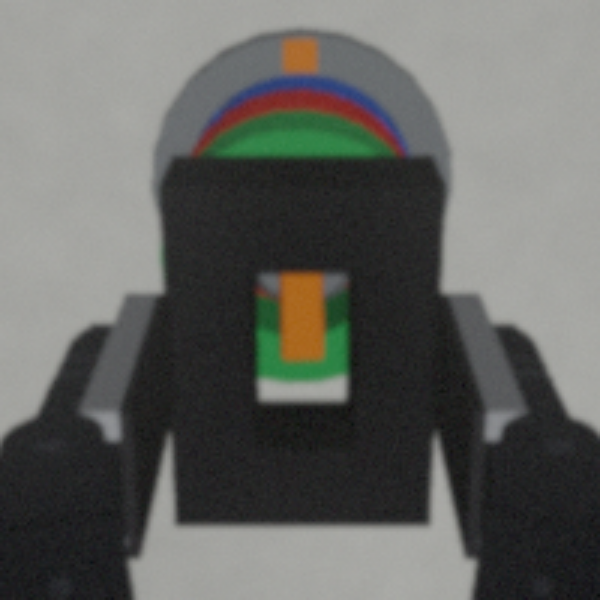

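The key is centred across the slot. I descend with a 1 mm correction.

Emit:
apply_moves(claw=[-1,-1,-1,-1,-1], travel=[[0.0012,-0.0002,0],[0.0012,-0.0002,0.008],[0.0012,-0.0002,0.016],[0.0012,-0.0002,0.024],[0.0012,-0.0002,0.028]], turn=[[0,0,0],[0,0,0],[0,0,0],[0,0,0],[0,0,0]])

```text
t: 18.17
tcp_pos: [0.4517, -0.1783, 0.0698]
tool_rot: [0.813, 0.582, 0.0, -0.001]
force: [0.6, 0.5, -0.3]
finger_gap: 0.493
gripper_force: 30.6
```

```bash
python3 - <<'E'
from fit import *
p=manip.sense()['tcp_pos']
s=snap('wrist','w11.png');c=cap(s,p[2]-.0,p[2]+.012,p[:2]-.045,p[:2]+.045,vmax=60);print(c)
E
python3 p.py 451.95 -178.3 68 71.2
```

```text
(8423, ((450.77874755859375, -180.16778564453125), (61.97445297241211, 45.04487609863281), 70.92135620117188), array([ 0.4518, -0.1777,  0.0731]))
travel [0.0001 0.0006 0.0018] turn [-0.0008 -0.0006 -0.0001] mm 1.5 deg 0.2
now [ 451.5 -178.2   69.5] yaw 71.18 tz [-0.0018  0.0027 -1.    ] F [ 0.1  0.2 -1.4] gap 0.496 gf 30.6 q [-0.61  0.62  1.91  0.    0.61 -0.28] t 18.2167
```

Emit:
apply_moves(claw=[-1,-1,0.5,0.5,0.5], travel=[[0,0.0005,0.0013],[0,0.0005,0.0013],[0,0.0005,0.0013],[0,0.0005,0.0013],[0,0.0005,0.0013]], turn=[[0,0,0],[0,0,0],[0,0,0],[0,0,0],[0,0,0]])

```text
t: 18.63
tcp_pos: [0.4527, -0.1789, 0.0701]
tool_rot: [0.813, 0.582, 0.001, -0.0]
force: [1.0, 0.3, -0.1]
finger_gap: 0.751
gripper_force: 0.0
```

Emit:
apply_moves(claw=[0.75,1,1,1,1], travel=[[0,0,-0.02],[0,0,-0.06],[0,0,-0.11],[0,0,-0.12],[0,0,-0.12]], turn=[[0,0,0],[0,0,0],[0,0,0],[0,0,0],[0,0,0]])

```text
t: 19.05
tcp_pos: [0.4545, -0.1801, 0.1689]
tool_rot: [0.813, 0.582, 0.002, 0.003]
force: [0.4, -0.6, -0.1]
finger_gap: 1.001
gripper_force: 0.0
```

Emit:
apply_moves(claw=[1,1,1,1], travel=[[-0.03,0,-0.02],[-0.06,0,-0.04],[-0.06,0,-0.04],[-0.06,0,-0.04]], turn=[[0,0,0],[0,0,0],[0,0,0],[0,0,0]])

```text
t: 19.38
tcp_pos: [0.4367, -0.225, 0.1972]
tool_rot: [0.814, 0.581, 0.001, -0.001]
force: [-0.2, 0.1, -0.3]
finger_gap: 0.999
gripper_force: 0.0
```

```bash
python3 - <<'E'
from fit import *
s=snap('wrist','w12.png');W=world(s);v=s['pixels'].max(2)
m=(v<60)&(abs(W[...,:2]-[.451,-.18]).max(-1)<.045)&(W[...,2]>.05)&(W[...,2]<.09)
P=W[m];P=P[P[:,2]>.066];A=np.c_[P[:,:2]-P[:,:2].mean(0),np.ones(len(P))];print(len(P),'z plane slopes/height',np.linalg.lstsq(A,P[:,2],rcond=None)[0].round(4),cv2.minAreaRect((P[:,:2]*1000).astype(np.float32)))
foot(s);s=snap('scene');cv2.imwrite('pics/sc.png',cv2.resize(cv2.cvtColor(s['pixels'][80:180,270:400],cv2.COLOR_RGB2BGR),None,fx=4,fy=4))
h=np.hstack([cv2.resize(cv2.imread('pics/w12.png')[50:350,170:470],(400,400)),cv2.imread('pics/sc.png')[:400,60:460]]);cv2.imwrite('pics/fin.png',h)
print(manip.sense()['t'],manip.sense()['tcp_pos'])
E
```

```text
2857 z plane slopes/height [0.0005 0.0009 0.0715] ((451.39862060546875, -180.6154022216797), (59.0226936340332, 42.11061477661133), 71.12261962890625)
foot 696 ((451.0917663574219, -181.18783569335938), 37.85717010498047) z 0.007480827211844673
key 344 ((451.6248779296875, -181.23854064941406), (60.055519104003906, 42.34933853149414), 71.12261962890625)
19.4833 [ 0.43606003 -0.2231923   0.19629032]
```

View pics/fin.png

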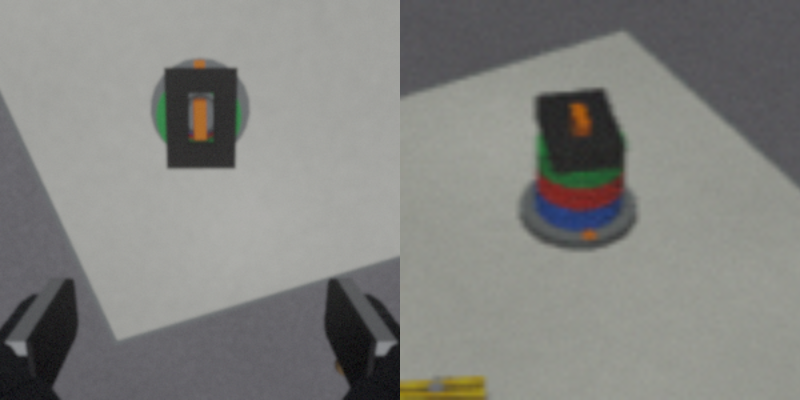

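Blue, red and green are stacked with the cap flat on top. The cap's top is at 71.5 mm (72 expected, within the camera's error) with almost no tilt, and the key is through the slot. The gripper is clear, so I hand in.

```bash
python3 -c "
from station import manip
print(manip.sign_off())"
```

```text
the job is handed in; nothing more can be done
None
```

The filter is back together and handed in after about 19.5 s: blue, red and green are on the spindle in that order, the cap sits flat with the key through its slot, and I moved nothing else.

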